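# Charge the parts feeder with a scoop and hold it running

## Task

Use the hand scoop, never the fingers, to move at least three of the ferrite slugs from the parts tray into the feeder's hopper, then stand the scoop upright on the bench and let go of it. Then run the feeder: with the fingers press the spring-loaded hold-to-run button halfway, its top level with the two guard cheeks, never right down to its stop, and finish your program while still holding it there. Leave the other things on the bench where they are.

Things in the scene. Friction and masses are not known exactly. Their poses are not given: they have to be found in the camera images.
- tray: Blue open parts tray, fixed. Outside 224 mm (x) by 112 mm (y), 39 mm high; walls and floor 4 mm thick. Origin: centre of its underside. Its x points roughly away from the robot; at the start the slugs lie in the -x half and about the last 115 mm at the +x end are empty: room to set the scoop on the floor and push it towards the -x end wall.
- slug0: One of five identical loose dark ferrite slugs in the tray: glossy round-ended cylinder, 16 mm diameter, 26 mm long over the ends, 20 g, slippery and rolls. Origin: its centre; x along its length.
- slug1: One of five identical loose dark ferrite slugs in the tray: glossy round-ended cylinder, 16 mm diameter, 26 mm long over the ends, 20 g, slippery and rolls. Origin: its centre; x along its length.
- slug2: One of five identical loose dark ferrite slugs in the tray: glossy round-ended cylinder, 16 mm diameter, 26 mm long over the ends, 20 g, slippery and rolls. Origin: its centre; x along its length.
- slug3: One of five identical loose dark ferrite slugs in the tray: glossy round-ended cylinder, 16 mm diameter, 26 mm long over the ends, 20 g, slippery and rolls. Origin: its centre; x along its length.
- slug4: One of five identical loose dark ferrite slugs in the tray: glossy round-ended cylinder, 16 mm diameter, 26 mm long over the ends, 20 g, slippery and rolls. Origin: its centre; x along its length.
- scoop: Loose aluminium hand scoop, about 0.14 kg, standing flat on the bench. Origin: on its underside; z up, open mouth to -x. Pan 65 mm wide (60 inside), floor 3 mm thick, bevelled lip at x = -45 mm, side walls 31 mm high from x = -15 mm back to the rear wall at x = 32 mm (37 mm high). Behind that an upright black handle (see scoop_grip); the foot ends at x = 58 mm.
- scoop_grip (a point): Grip point in the scoop's handle, at x = 45 mm, y = 0, 88 mm above the scoop's underside; axes as the scoop's. The handle is an upright flat bar, 14 mm thick along y, 24 mm along x, its top 110 mm above the underside; pinch its thickness from above (fingers closing along y).
- feeder: Vibratory parts feeder, fixed: grey housing with an open square steel hopper on top. Origin: centre of its underside. Hopper 150 x 150 mm outside, walls 4 mm, inner floor 54 mm and rim 100 mm above the bench.
- hopper_floor (a point): Point 60 mm above the bench at the centre of the hopper, 6 mm above its inner floor.
- scoop_pan (a point): Point in the middle of the scoop's pan, at x = -4 mm, y = 0, 14 mm above the scoop's underside; axes as the scoop's.
- station: Hold-to-run station, fixed: grey box 90 x 85 x 45 mm high with the button in the middle of its top, and at either side (y = +-36 mm) an upright guard cheek 6 mm thick and 50 mm long (along x) whose top is 68 mm above the bench. Origin: centre of its underside.
- run_button_top (a point): Centre of the top face of the black round hold-to-run button (46 mm diameter, flat top). It is 80 mm above the bench when free and 68 mm (level with the cheeks) halfway down.
- run_button (a joint): Downward travel of the button in m: 0 free, 0.012 halfway (level with the guard cheeks), 0.024 at its lower stop. Spring return: about 2 N to start it, rising 0.55 N per mm, so about 9 N halfway and 15 N at the stop.
- reel: Bystander: white solder reel standing on its flange, 64 mm diameter, 36 mm high. Origin: centre of its underside.
- flux: Bystander: small white bottle, 38 mm diameter, 85 mm high. Origin: centre of its underside.
- meter: Bystander: grey hand multimeter lying flat, 130 x 70 x 30 mm with a dial 6 mm proud. Origin: centre of its underside.
Mind the look-alikes: they are no part of the job. Leave any blue, green or yellow look-alike of the station alone.

How it is judged:
On the way, in this order (a step that is already met when the one before it is completed fails the run):
1. at least one slug is lifted out of the tray in the pan of the scoop (height (world z) of scoop above 0.06 m and distance between any of slug0, slug1, slug2, slug3, slug4 and scoop_pan below 0.045 m), for 0.2 s.
2. at least three slugs are in the feeder's hopper ((distance between each of slug0, slug1, slug2 and hopper_floor below 0.095 m or distance between each of slug0, slug1, slug3 and hopper_floor below 0.095 m or distance between each of slug0, slug1, slug4 and hopper_floor below 0.095 m or distance between each of slug0, slug2, slug3 and hopper_floor below 0.095 m or distance between each of slug0, slug2, slug4 and hopper_floor below 0.095 m or distance between each of slug0, slug3, slug4 and hopper_floor below 0.095 m or distance between each of slug1, slug2, slug3 and hopper_floor below 0.095 m or distance between each of slug1, slug2, slug4 and hopper_floor below 0.095 m or distance between each of slug1, slug3, slug4 and hopper_floor below 0.095 m or distance between each of slug2, slug3, slug4 and hopper_floor below 0.095 m)), for 0.2 s.
3. the scoop stands upright on the bench, let go (height (world z) of scoop below 0.003 m and angle between scoop's own z axis and vertical below 0.12 rad and linear speed of scoop below 0.03 m/s and contact force between scoop and the fingers below 0.1 N), for 0.2 s.
4. the fingers hold the button near half travel for a second (value of joint run_button between 0.0085 and 0.0155 m and contact force between the fingers and run_button above 3 N), for 1 s.
At the end, for the whole second after the job is handed in: At least three slugs lie inside the hopper (within 95 mm of hopper_floor); the scoop stands upright on the bench (underside within 3 mm of it, tilted less than 0.12 rad), let go and at rest; the fingers push on the button with more than 3 N and hold it between 8.5 and 15.5 mm of travel (all of step 3 and all of step 4 and (distance between each of slug0, slug1, slug2 and hopper_floor below 0.095 m or distance between each of slug0, slug1, slug3 and hopper_floor below 0.095 m or distance between each of slug0, slug1, slug4 and hopper_floor below 0.095 m or distance between each of slug0, slug2, slug3 and hopper_floor below 0.095 m or distance between each of slug0, slug2, slug4 and hopper_floor below 0.095 m or distance between each of slug0, slug3, slug4 and hopper_floor below 0.095 m or distance between each of slug1, slug2, slug3 and hopper_floor below 0.095 m or distance between each of slug1, slug2, slug4 and hopper_floor below 0.095 m or distance between each of slug1, slug3, slug4 and hopper_floor below 0.095 m or distance between each of slug2, slug3, slug4 and hopper_floor below 0.095 m)); the arm keeps its last pose, push and grip.
It fails at once if the fingers touch a slug (contact force between the fingers and slug0 above 0.3 N or contact force between the fingers and slug1 above 0.3 N or contact force between the fingers and slug2 above 0.3 N or contact force between the fingers and slug3 above 0.3 N or contact force between the fingers and slug4 above 0.3 N).
It fails at once if the button is pushed right down to its stop (more than 22 mm) (value of joint run_button above 0.022 m).
It fails at once if a bystander is moved more than 30 mm (distance of any of reel, flux, meter from where it was at the start of the episode above 0.03 m).
It also fails if it takes over 72 s, if anything falls off the work surface, if the arm or the gripper's body presses on something with over 40 N, if the wrist force passes 120 N, or if a joint passes its speed limit or range.

## Robot

A 6-joint arm with a two-finger parallel gripper is mounted at the origin on the work surface. World frame = base frame: x ahead of the robot, y to its left, z up, the work surface at z = 0. Lengths are in m, angles in rad, forces in N, time in s.
With the tool pointing down it reaches from about 0.225 to 0.725 m from the base axis. Payload 3.1 kg.
Tool frame: the origin (TCP) lies midway between the tips of the shut fingers; the grasp point (between the pads) lies 19 mm behind it; z points along the fingers, y is the line along which they close (so a half turn about z gives the same grasp; the last joint's range is limited). The gripper opens to 85 mm and grips with 20 to 120 N. Pads are 22 mm wide; open, the fingers measure 114 mm over their backs; the gripper's body (76 mm by 85 mm) begins 54 mm behind the grasp point. The pads swing forward as they close: fully open they stand 13 mm farther back than shut.
Start: joints at [1.177, 0.048, 0.099, 1.622, 0, 1.443], TCP at [0.138, 0.507, 0.231] pointing down, gripper open.
Joint ranges: [-2.91, 2.91], [-0.99, 1.94], [-1.21, 1.42], [-2.12, 2.29], [-1.49, 1.47], [-3.14, 3.14]. Speed limits (rad/s): [2.79, 2.79, 3.14, 3.14, 3.14, 3.14].

## Interface

Orientations are given as a rotation vector (axis times angle).
In Python, from plant import * gives the robot as it stands.
- The arm moves only by the tool send_rows, never from a script. Its argument "steps" is a list of rows, each a list of 3 entries, a list of its own where there are three numbers: the shift along the tool's x, y, z scaled (see below), then the turn, a rotation vector about the tool's x, y, z scaled (see below), then the opening, from 0 (shut) to 1 (fully open). A call has 1 to 12 rows; each row shifts and turns the commanded pose from where the row before left it, along the tool's axes as they then stand; what a row does not reach is not made up. The controller multiplies each number of a shift by 0.05 m and each number of a turn by 8 degrees. A row lasts 1/10 s, in which the tool goes at most 50 mm and 8.59 degrees, less where a joint would pass 70% of its speed; a pose out of reach is approached as far as the arm can. A call with a number of a shift or a turn outside -1 to 1 is refused whole. A call with a gripper value outside its range is refused whole. The fingers move at their own pace and stop on an object; "squeeze" is the grip in N (left out, the last holds). Time passes only in rows, so rows that do not move let the fingers close. It gives the time, the measured TCP pose, the force, the opening and the grip force at its end, in the units of the state.
- read_state(): the state, without advancing time (a new reading comes with each control period).
- get_image(name): name is "scene" or "top" or "wrist"; returns a dict with "pixels" (480x640x3 uint8, red, green, blue), "fx", "fy", "cx", "cy" (pixels), "dist" ([k1, k2, p1, p2, k3] as OpenCV has them; the pictures are not rectified), "T" (4x4, takes a point from camera to world coordinates). Camera axes: x right, y up, looking along -z (the intrinsics and any distortion apply to the point x, -y, -z); pixel columns grow to the right and rows downward; lengths in m; the calibration is good to about 2 mm. A picture is of the moment at which its call begins. There is no depth.
- close_job(): hands the job in; it is judged then, once.
The state is a dict: "time_s": time; "qpos": joint angles; "joint_vel": joint speeds; "effort": joint torques, N m; "tcp_pos": TCP position; "tool_rot": TCP orientation; "wrist_force": force on the tool from outside, world axes, zero at the start; "wrist_torque": the same for the moment, N m; "opening": opening from 0.0 (shut) to 1.0 (fully open); "grip_force": force on a finger pad.
Only numpy, scipy, OpenCV 4.12 (cv2) and the standard library are available. Lean on these libraries where they do the work, as an engineer would, in place of code of your own. Each camera call takes 0.05 s, during which the arm holds its last target. There are 200 camera calls.

## Working session

There is one attempt and no reset: what is moved stays moved. The work goes in short steps, Python scripts to look and compute and a tool call to move; the robot and the scene stay as the last step left them, time stands still between calls to the robot, and variables do not carry over. Pictures are saved under pics/ and viewed, at most 10 in all, crops included, and the job is handed in when it is done.

Besides the shell and the picture viewer there is one more tool, called after "Request:" as name(argument=value, ...), one argument or row to a line, values as JSON. send_rows: Moves the arm, as the interface text tells. Its arguments: {"type":"object","properties":{"steps":{"type":"array"},"squeeze":{"type":"number"}},"required":["steps"]}

```bash
ls; mkdir -p pics; python3 - <<'E'
from plant import *
import cv2,numpy as np
for n in("scene","top"):
    d=get_image(n); cv2.imwrite(f"pics/{n}0.png",d["pixels"][:,:,::-1]); np.savez(f"{n}0.npz",**d)
    print(n,d["fx"],d["fy"],d["cx"],d["cy"],d["dist"],np.round(d["T"],4).tolist())
print(read_state())
E
```

```text
pics
scene 491.0536240217501 491.0536240217501 317.4941191410082 237.04514940026613 [-0.02118795  0.          0.          0.          0.        ] [[0.8882, -0.4059, 0.2151, 0.7069], [0.4594, 0.7801, -0.4248, -0.3074], [0.0046, 0.4761, 0.8794, 0.8973], [0.0, 0.0, 0.0, 1.0]]
top 574.0314779365594 574.0314779365594 310.904917236347 240.37114535081446 [-0.00051634  0.          0.          0.          0.        ] [[0.0048, 0.999, -0.0449, 0.42], [-1.0, 0.0049, 0.0018, 0.1191], [0.002, 0.0449, 0.999, 1.3444], [0.0, 0.0, 0.0, 1.0]]
{'time_s': 0.1, 'qpos': array([ 1.17720648e+00,  4.86719326e-02,  9.77273002e-02,  1.62199029e+00,
       -3.58718665e-05,  1.44297982e+00]), 'joint_vel': array([-0.0003515 , -0.00013776,  0.00456807, -0.00079072, -0.00215325,
       -0.00044116]), 'effort': array([ 4.16109149e-03, -3.39854228e+01,  3.20934069e+01,  1.58086955e-02,
       -4.94628944e-05,  5.32951390e-07]), 'tcp_pos': array([0.13770985, 0.50603873, 0.23022304]), 'tool_rot': array([-0.41617944, -3.11338127,  0.00325977]), 'wrist_force': array([0.55151707, 0.37548852, 0.3852247 ]), 'wrist_torque': array([-0.00214256,  0.03535961, -0.04117968]), 'grip_force': 0.0, 'opening': 1.0007992364487182}
```

View pics/scene0.png

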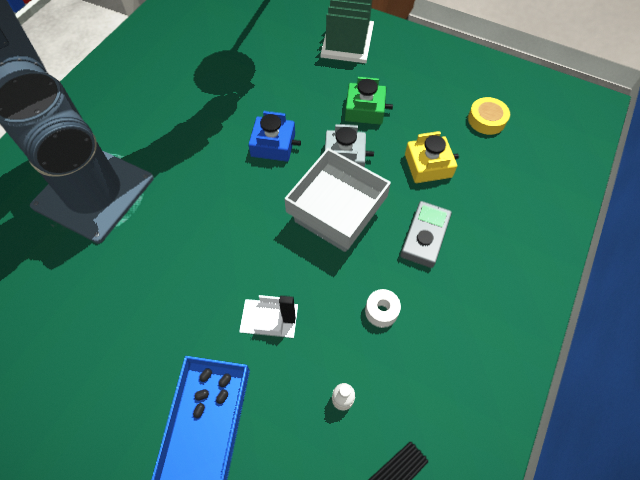

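View pics/top0.png

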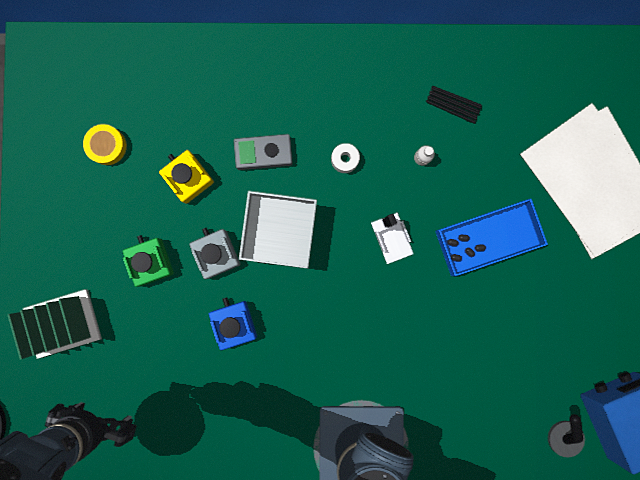

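The scene view shows the scoop at about (270,317) with its handle at (287,308), the tray at (203,420) with five slugs around (212,392), and the hopper at (338,198). The grey station is at (346,143), partly hidden by the hopper. In the top view the scoop is at (392,238) with its handle at (390,220), and the mouth faces image-down. The tray is at (492,237), the hopper at (280,230) and the grey station at (213,252).

Candidates for the station in the top view: grey (213,252), blue (230,326), green (147,262), yellow (186,175). By the description I choose grey. For the scoop, the only white pan with a black handle is at (392,238); the reel (345,158), flux (425,156) and paper (590,180) are not it.

```bash
cat > h.py <<'E'
import cv2,numpy as np
from plant import *
from scipy.spatial.transform import Rotation as R
def ray(d,uv):
    K=np.array([[d["fx"],0,d["cx"]],[0,d["fy"],d["cy"]],[0,0,1.]])
    p=cv2.undistortPoints(np.float64(uv).reshape(-1,1,2),K,np.float64(d["dist"]))[:,0]
    T=np.array(d["T"]); v=np.c_[p[:,0],-p[:,1],-np.ones(len(p))]@T[:3,:3].T
    return T[:3,3],v
def plane(d,uv,z):
    o,v=ray(d,uv); return o+v*((z-o[2])/v[:,2])[:,None]
def tri(d1,u1,d2,u2):
    o1,v1=ray(d1,[u1]);o2,v2=ray(d2,[u2]);v1=v1[0];v2=v2[0]
    s=np.linalg.lstsq(np.c_[v1,-v2],o2-o1,rcond=None)[0]
    a=o1+s[0]*v1;b=o2+s[1]*v2
    return (a+b)/2,np.linalg.norm(a-b)
def blobs(mask,amin=30):
    c,_=cv2.findContours(mask.astype(np.uint8),cv2.RETR_EXTERNAL,cv2.CHAIN_APPROX_NONE)
    return [x for x in c if cv2.contourArea(x)>=amin]
def hsv(d): return cv2.cvtColor(np.ascontiguousarray(d["pixels"]),cv2.COLOR_RGB2HSV)
E
python3 - <<'E'
from h import *
t=np.load("top0.npz");s=np.load("scene0.npz")
for n,d in(("top",t),("scene",s)):
    h=hsv(d);H,S,V=[h[...,i].astype(int) for i in range(3)]
    for nm,m in(("blue",(H>100)&(H<125)&(S>150)&(V>70)),("lowS",(S<60)&(V>95)),("black",(V<50))):
        for c in blobs(m,60 if nm!="black" else 25):
            r=cv2.minAreaRect(c)
            if 130<r[0][0]<560 and 90<r[0][1]<470: print(n,nm,np.round(r[0],1),np.round(r[1],1),round(r[2],1),cv2.contourArea(c))
a=cv2.resize(t["pixels"][195:280,350:450],None,fx=4,fy=4,interpolation=cv2.INTER_CUBIC)
b=cv2.resize(s["pixels"][280:350,225:320],None,fx=4.2,fy=4.2,interpolation=cv2.INTER_CUBIC)
c=cv2.resize(t["pixels"][195:280,180:330],None,fx=2.6,fy=2.6)
W=np.zeros((580,800,3),np.uint8);W[:340,:400]=a;W[:b.shape[0],400:400+b.shape[1]]=b[:,:400];W[345:345+c.shape[0],:c.shape[1]]=c
cv2.imwrite("pics/crop1.png",W[:,:,::-1])
E
```

```text
top blue [231.9 325.3] [40.4 40.1] 72.2 1519.0
top blue [491.1 237.4] [ 49.7 102.2] 71.1 4903.5
top lowS [357.  402.5] [ 5. 34.] 90.0 83.0
top lowS [212.8 253.9] [39.  37.6] 66.8 1339.0
top lowS [392.9 237.3] [44.8 30.8] 68.2 1111.0
top lowS [277.3 229.3] [70.1 69.1] 7.4 4692.5
top lowS [424. 155.] [15.6 21.2] 45.0 265.0
top lowS [344.6 156.9] [27.5 29.1] 71.6 612.0
top lowS [262.  150.7] [29.2 55.5] 85.1 1535.5
top black [346.7 463.3] [31.4 17.1] 85.6 293.0
top black [417.6 449. ] [162.7  63.5] 12.3 3847.5
top black [184.9 418. ] [ 73.2 270.9] 87.1 10011.5
top black [252.2 328.6] [27.7 50. ] 19.6 311.0
top black [229.2 300.6] [7.6 7. ] 71.6 37.0
top black [456.  257.1] [10.2  5.6] 14.0 41.5
top black [490.8 264.9] [ 2.2 76.8] 71.6 45.0
top black [469.8 251.8] [9.2 5.7] 45.0 42.5
top black [480.  247.5] [ 5. 10.] 90.0 41.0
top black [166.8 267.5] [31.9 52. ] 21.8 369.5
top black [232.5 258.6] [31.5 50.9] 18.1 282.0
top black [408.4 230.4] [24.9  5.7] 67.8 36.5
top black [388.9 220.3] [10.3 12.1] 63.4 79.0
top black [321.5 237.6] [18.8 63.8] 7.8 1108.0
top black [205.9 180.3] [30.9 50.7] 5.8 352.5
top black [433.6 162.2] [ 9.6 16.9] 39.8 80.0
top black [357.7 164.6] [10.8 25.1] 28.6 89.0
top black [266.3 154.3] [29.4 59.2] 83.9 194.5
top black [453.7 104.6] [54.8 20.6] 21.8 968.0
scene blue [200.6 422.1] [ 74.2 131.4] 11.6 8397.5
scene blue [271.9 135.3] [43.9 47.5] 7.6 1355.5
scene lowS [343.  396.5] [27. 22.] 90.0 465.5
scene lowS [268.4 315.3] [55.6 39.2] 5.7 1564.0
scene lowS [382.1 308. ] [34.5 37.9] 18.4 1016.0
scene lowS [426.8 231.2] [35.1 54.4] 18.4 1792.5
scene lowS [343.6 183.9] [ 85.4 108.6] 32.1 6748.0
scene lowS [524.  239.5] [479. 230.] 90.0 15806.5
scene black [287.  311.1] [23.  14.2] 84.8 241.0
scene black [431.8 148.8] [19.2  7.4] 27.9 26.5
scene black [343.8 137.4] [18.8 15.2] 50.7 42.0
scene black [270.5 123. ] [16. 19.] 90.0 247.5
```

View pics/crop1.png

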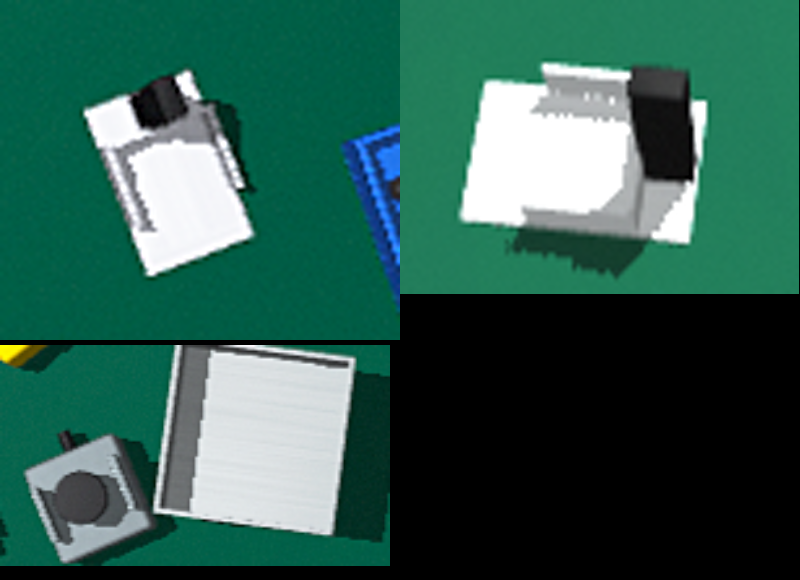

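The crop confirms the scoop. In the top view its lip corners are at (387,264) and (413.5,254), its rear corners at (371,222.5) and (397.5,212.5), and its handle top near (392.5,219.5). In the scene view the handle top is near (287,299.5). The grey station has its button at (211,254) in the top view, beside the hopper.

```bash
python3 - <<'E'
from h import *
t=np.load("top0.npz");s=np.load("scene0.npz")
P=lambda n,x:print(n,np.round(x,4).tolist())
f=plane(t,[(387,264),(413.5,254),(371,222.5),(397.5,212.5)],.002);P("scoop floor top",f)
g=plane(s,[(239.5,332.4),(245.2,299.5),(294,337.9),(298.1,304.3)],.002);P("scoop floor scene",g)
P("scene/top lip h",tri(t,(400.2,259),s,(242.3,316))[0])
P("handle top",[*tri(t,(392.5,219.5),s,(286.9,299.5))])if 0 else print("handle",tri(t,(392.5,219.5),s,(286.9,299.5)))
# black blobs refined
print("button",tri(t,(210.8,253.8),s,(346,134)))
h=hsv(t);H,S,V=[h[...,i].astype(int) for i in range(3)]
for nm,m,z,c0 in(("tray",(H>100)&(H<125)&(S>150)&(V>70),.039,(491,237)),("hopper",(S<60)&(V>60),.1,(277,229)),("station",(S<60)&(V>60),.045,(212,253))):
    c=min(blobs(m,300),key=lambda c:np.hypot(*(np.array(cv2.minAreaRect(c)[0])-c0)))
    q=plane(t,c.reshape(-1,2),z)[:,:2].astype(np.float32)
    r=cv2.minAreaRect(q);P(nm,[*r[0],*r[1],r[2]]);P(" box",cv2.boxPoints(r))
# tray slugs: dark within tray
tm=np.zeros(V.shape,np.uint8);c=min(blobs((H>100)&(H<125)&(S>150)&(V>70),300),key=lambda c:np.hypot(*(np.array(cv2.minAreaRect(c)[0])-(491,237))))
b=cv2.boxPoints(cv2.minAreaRect(c));cv2.fillPoly(tm,[b.astype(int)],1);tm=cv2.erode(tm,np.ones((9,9)))
for c in blobs((tm>0)&(S<140)&(V<75),15):
    r=cv2.minAreaRect(c);P("slug",plane(t,[r[0]],.012)[0]);print(r)
E
```

```text
scoop floor top [[0.4259, -0.0613, 0.002], [0.4496, -0.1234, 0.002], [0.5229, -0.0239, 0.002], [0.5468, -0.0861, 0.002]]
scoop floor scene [[0.4515, -0.1233, 0.002], [0.4267, -0.0621, 0.002], [0.5473, -0.0854, 0.002], [0.5225, -0.0234, 0.002]]
scene/top lip h [0.438, -0.0926, -0.0016]
handle (array([ 0.52232728, -0.05861772,  0.10762519]), np.float64(0.0018274313596677698))
button (array([0.44619861, 0.33701939, 0.08122713]), np.float64(0.00020893404616031765))
tray [0.4874, -0.2936, 0.1127, 0.2333, 19.0587]
 box [[0.3961000144481659, -0.20180000364780426], [0.4722999930381775, -0.4223000109195709], [0.5788000226020813, -0.3855000138282776], [0.5026000142097473, -0.16500000655651093]]
hopper [0.4997, 0.1897, 0.1521, 0.1506, 82.7572]
 box [[0.4153999984264374, 0.12370000034570694], [0.5648000240325928, 0.1046999990940094], [0.5839999914169312, 0.2556000053882599], [0.4345000088214874, 0.27459999918937683]]
station [0.4476, 0.3371, 0.0905, 0.0882, 23.9145]
 box [[0.38839998841285706, 0.35910001397132874], [0.42410001158714294, 0.2784999907016754], [0.5069000124931335, 0.31520000100135803], [0.47110000252723694, 0.39579999446868896]]
slug [0.4429, -0.2202, 0.012]
((456.0, 257.0), (10.0, 6.0), 0.0)
slug [0.4558, -0.2517, 0.012]
((469.5, 251.50001525878906), (9.899494171142578, 5.656853675842285), 45.0)
slug [0.4652, -0.2762, 0.012]
((480.0, 247.5), (5.0, 10.0), 90.0)
slug [0.4777, -0.2112, 0.012]
((452.0, 242.0), (6.0, 10.0), 90.0)
slug [0.4883, -0.238, 0.012]
((463.5, 237.5), (5.0, 9.0), 90.0)
```

The two views agree. The handle top triangulates to z = 0.108 (nominal 0.110) and the button top to 0.081 (nominal 0.080). The scoop measures 104 x 66 mm with its x axis at 21.1°. That puts the grip at (0.522, -0.060). The tray is centred at (0.489, -0.298) with its x axis at -71°, and all five slugs lie within ±20 mm of its midline. I'll turn the tool now.

Request:
send_rows(
  steps=[
    [[0,0,-0.4],[0,0,-0.91],1],
    [[0,0,-0.4],[0,0,-0.91],1],
    [[0,0,0],[0,0,-0.91],1],
    [[0,0,0],[0,0,-0.91],1],
    [[0,0,0],[0,0,-0.91],1],
  ],
)

```text
time_s: 0.6
tcp_pos: [0.1379, 0.5064, 0.271]
tool_rot: [0.585, -3.086, 0.001]
wrist_force: [-0.3, 0.1, -0.3]
opening: 1.002
grip_force: 0.0
```

```bash
cat >> h.py <<'E'
def rel(p,yaw=None,state=None):
    "shift to p in tool units; yaw: wanted angle (deg) of tool y for a tool pointing down"
    s=state or read_state();M=R.from_rotvec(s["tool_rot"]).as_matrix()
    print("tcp",np.round(s["tcp_pos"],4),"F",np.round(s["wrist_force"],1),"open",round(s["opening"],3),"grip",round(s["grip_force"],1),"t",round(s["time_s"],2))
    print("tool z",np.round(M[:,2],3),"yaw y",round(np.degrees(np.arctan2(M[1,1],M[0,1])),2))
    print("shift units",np.round(M.T@(np.array(p)-s["tcp_pos"])/.05,3))
    if yaw is not None:
        a=np.radians(yaw);y=np.array([np.cos(a),np.sin(a),0]);z=np.array([0,0,-1.])
        D=np.c_[np.cross(y,z),y,z]
        print("turn units",np.round(np.degrees(R.from_matrix(M.T@D).as_rotvec())/8,3))
E
python3 -c "
from h import *
rel((.522,-.06,.20),111.1)"
```

```text
tcp [0.1379 0.5064 0.271 ] F [-0.3  0.1 -0.3] open 1.002 grip 0.0 t 0.6
tool z [-0.    -0.001 -1.   ] yaw y 111.47
shift units [ -3.003 -13.354   1.425]
turn units [-0.004 -0.004  0.047]
```

Request:
send_rows(
  steps=[
    [[-0.2,-0.5,0],[0,0,0.05],1],
    [[-0.2,-0.9,0],[0,0,0],1],
    [[-0.2,-0.95,0],[0,0,0],1],
    [[-0.2,-0.95,0],[0,0,0],1],
    [[-0.2,-0.95,0],[0,0,0],1],
    [[-0.2,-0.95,0],[0,0,0],1],
    [[-0.2,-0.95,0],[0,0,0],1],
    [[-0.2,-0.95,0],[0,0,0],1],
    [[-0.2,-0.95,0],[0,0,0],1],
    [[-0.2,-0.95,0],[0,0,0],1],
    [[-0.2,-0.95,0],[0,0,0],1],
    [[-0.2,-0.95,0],[0,0,0],1],
  ],
)

```text
time_s: 1.8
tcp_pos: [0.444, 0.0377, 0.2709]
tool_rot: [0.565, -3.09, -0.001]
wrist_force: [0.7, 1.6, -0.3]
opening: 0.999
grip_force: 0.0
```

Request:
send_rows(
  steps=[
    [[-0.2,-0.9,0],[0,0,0],1],
    [[-0.2,-0.8,0.1],[0,0,0],1],
    [[-0.1,-0.6,0.1],[0,0,0],1],
    [[0,0,0],[0,0,0],1],
  ],
)

```text
time_s: 2.2
tcp_pos: [0.5084, -0.0622, 0.2586]
tool_rot: [0.559, -3.088, -0.001]
wrist_force: [0.3, -0.7, -0.4]
opening: 0.996
grip_force: 0.0
```

```bash
python3 - <<'E'
from h import *
rel((.522,-.06,.20),111.1)
d=get_image("wrist");cv2.imwrite("pics/w1.png",d["pixels"][:,:,::-1]);np.savez("w1.npz",**d)
E
```

```text
tcp [ 0.5084 -0.0622  0.2586] F [ 0.3 -0.7 -0.4] open 0.996 grip 0.0 t 2.2
tool z [-0.003 -0.    -1.   ] yaw y 110.5
shift units [-0.275 -0.055  1.171]
turn units [ 0.007 -0.024 -0.074]
```

View pics/w1.png

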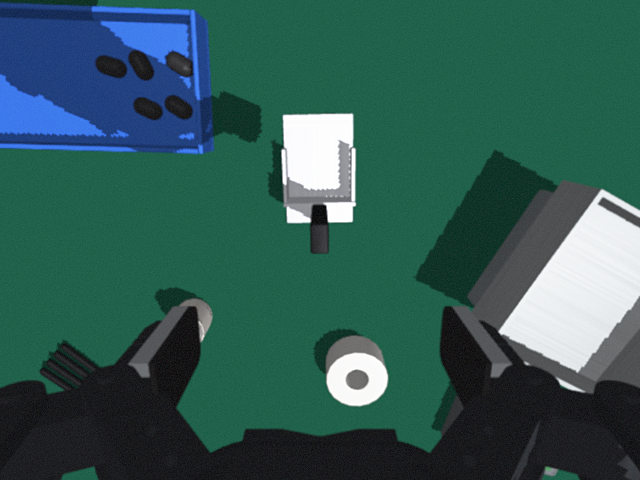

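The wrist view shows the scoop square in the image, with its lip at row 114 and the handle top face around (319.5,240). The slugs are at (111,66), (141,65), (180,63), (147,108) and (179,107). The near tray end has rim corners at about (193,12) and (212,152). The flux (200,318) and reel (357,378) are clear of the grasp.

```bash
python3 - <<'E'
from h import *
d=np.load("w1.npz");t=np.load("top0.npz")
P=lambda n,x:print(n,np.round(x,4).tolist())
P("handle",plane(d,[(319.5,239.5)],.11)); print(tri(d,(319.5,239.5),t,(392.5,219.5)))
P("scoop",plane(d,[(283,114),(353,114),(353,222),(286,222)],.002))
P("flux",plane(t,[(424,154)],.085)); 
sl=plane(d,[(111,66),(141,65),(180,63),(147,108),(179,107)],.012)
h=hsv(d);H,S,V=[h[...,i].astype(int) for i in range(3)]
c=max(blobs((H>100)&(H<125)&(S>120)&(V>50),3000),key=cv2.contourArea).reshape(-1,2)
# near (-x) end rim: rightmost blue edge per row ; inner
for row in(40,60,80,100,120,140): P("edge%d"%row,plane(d,[(c[c[:,1]==row,0].max(),row)],.0)[0])
X=np.array([.3266,-.9452]);Y=np.array([.9452,.3266]);C=np.array([.489,-.298])
for p in sl: print("slug tray xy",np.round([(p[:2]-C)@X,(p[:2]-C)@Y],4))
rel((.522,-.06,.20),111.1)
E
```

```text
handle [[0.5211, -0.0563, 0.11]]
(array([ 0.52022266, -0.05742426,  0.11566435]), np.float64(0.0017498531523102508))
scoop [[0.4481, -0.1202, 0.002], [0.4252, -0.0588, 0.002], [0.5217, -0.0202, 0.002], [0.5453, -0.0834, 0.002]]
flux [[0.6691, -0.1323, 0.085]]
edge40 [0.412, -0.2036, 0.0]
edge60 [0.4276, -0.1983, 0.0]
edge80 [0.4435, -0.1927, 0.0]
edge100 [0.4599, -0.1871, 0.0]
edge120 [0.4768, -0.1812, 0.0]
edge140 [0.4941, -0.1752, 0.0]
slug tray xy [-0.0311 -0.0166]
slug tray xy [-0.0575 -0.0182]
slug tray xy [-0.0918 -0.0209]
slug tray xy [-0.0592  0.0177]
slug tray xy [-0.0881  0.016 ]
tcp [ 0.5075 -0.0603  0.2595] F [ 0.2  0.8 -0.3] open 0.998 grip 0.0 t 2.25
tool z [-0.003  0.001 -1.   ] yaw y 110.6
shift units [-0.278 -0.099  1.189]
turn units [ 0.016 -0.021 -0.063]
```

Request:
send_rows(
  steps=[
    [[-0.28,-0.07,0.5],[0,-0.02,-0.08],0.6],
    [[0,0,0.7],[0,0,0],0.6],
    [[0,0,0.7],[0,0,0],0.6],
    [[0,0,0.4],[0,0,0],0.6],
    [[0,0,0],[0,0,0],0.6],
  ],
)

```text
time_s: 2.75
tcp_pos: [0.5188, -0.0552, 0.1424]
tool_rot: [0.585, -3.082, -0.007]
wrist_force: [-1.2, 0.0, 0.0]
opening: 0.595
grip_force: 0.0
```

```bash
python3 - <<'E'
from h import *
rel((.5215,-.0585,.07),111.3)
d=get_image("wrist");cv2.imwrite("pics/w2.png",d["pixels"][:,:,::-1]);np.savez("w2.npz",**d)
E
```

```text
tcp [ 0.5188 -0.0552  0.1424] F [-1.2  0.   0. ] open 0.595 grip 0.0 t 2.75
tool z [-0.005  0.003 -1.   ] yaw y 111.5
shift units [-0.031 -0.088  1.447]
turn units [ 0.037 -0.028  0.026]
```

View pics/w2.png

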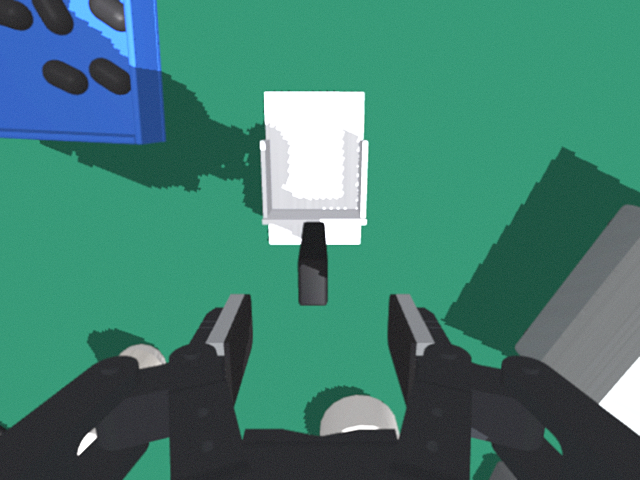

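The handle top is at (313,284) and the finger midline is near column 320. The handle is about 3.5 mm towards tool -y, which matches the computed -0.09 units.

Request:
send_rows(
  steps=[
    [[-0.03,-0.08,0.4],[0.03,-0.03,0.02],0.6],
    [[0,0,0.5],[0,0,0],0.6],
    [[0,0,0.4],[0,0,0],0.6],
    [[0,0,0.12],[0,0,0],0.6],
    [[0,0,0],[0,0,0],0.6],
    [[0,0,0],[0,0,0],0],
    [[0,0,0],[0,0,0],0],
    [[0,0,0],[0,0,0],0],
    [[0,0,0],[0,0,0],0],
    [[0,0,0],[0,0,0],0],
  ],
  squeeze=100,
)

```text
time_s: 3.8
tcp_pos: [0.5262, -0.0607, 0.0762]
tool_rot: [-0.577, 3.079, -0.005]
wrist_force: [-0.2, 0.5, 2.3]
opening: 0.148
grip_force: 97.6
```

```bash
python3 - <<'E'
from h import *
rel((.5215,-.0585,.07),111.3)
E
```

```text
tcp [ 0.5262 -0.0607  0.0762] F [-0.2  0.5  2.3] open 0.148 grip 97.6 t 3.8
tool z [ 0.01  -0.002 -1.   ] yaw y 111.24
shift units [0.073 0.075 0.123]
turn units [-0.037  0.059 -0.007]
```

Request:
send_rows(
  steps=[
    [[0,0,-0.5],[0,0,0],0],
    [[0,0,-0.9],[0,0,0],0],
    [[0,0,-0.9],[0,0,0],0],
    [[0,0,-0.3],[0,0,0.5],0],
    [[0,0,0],[0,0,1],0],
    [[0,0,0],[0,0,1],0],
    [[0,0,0],[0,0,1],0],
    [[0,0,0],[0,0,1],0],
    [[0,0,0],[0,0,1],0],
    [[0,0,0],[0,0,1],0],
    [[0,0,0],[0,0,1],0],
    [[0,0,0],[0,0,1],0],
  ],
)

```text
time_s: 5.0
tcp_pos: [0.5242, -0.0603, 0.2047]
tool_rot: [1.252, 2.874, 0.003]
wrist_force: [-0.7, 0.0, -1.4]
opening: 0.147
grip_force: 97.6
```

Request:
send_rows(
  steps=[
    [[0,0,0],[0,0,1],0],
    [[0,0,0],[0,0,1],0],
    [[0,0,0],[0,0,1],0],
    [[0,0,0],[0,0,0],0],
  ],
)

```text
time_s: 5.4
tcp_pos: [0.5242, -0.0603, 0.2048]
tool_rot: [1.815, 2.557, 0.005]
wrist_force: [-1.0, -0.1, -0.9]
opening: 0.148
grip_force: 97.6
```

```bash
python3 - <<'E'
from h import *
rel((.5158,-.3755,.2),19.1)
E
```

```text
tcp [ 0.5242 -0.0603  0.2048] F [-1.  -0.1 -0.9] open 0.148 grip 97.6 t 5.4
tool z [ 0.007 -0.001 -1.   ] yaw y 19.26
shift units [-5.896 -2.239  0.102]
turn units [0.044 0.025 0.02 ]
```

Request:
send_rows(
  steps=[
    [[-0.5,-0.2,0],[0.04,0.02,0],0],
    [[-0.9,-0.34,0],[0,0,0],0],
    [[-0.9,-0.34,0],[0,0,0],0],
    [[-0.9,-0.34,0],[0,0,0],0],
    [[-0.9,-0.34,0],[0,0,0],0],
    [[-0.9,-0.34,0],[0,0,0],0],
    [[-0.6,-0.24,0],[0,0,0],0],
    [[-0.3,-0.1,0],[0,0,0],0],
    [[0,0,0],[0,0,0],0],
    [[0,0,0],[0,0,0],0],
  ],
)

```text
time_s: 6.4
tcp_pos: [0.5158, -0.3754, 0.2049]
tool_rot: [1.817, 2.562, 0.002]
wrist_force: [-0.2, 0.2, -1.9]
opening: 0.147
grip_force: 97.6
```

```bash
python3 - <<'E'
from h import *
rel((.5158,-.3755,.1),19.1)
d=get_image("wrist");cv2.imwrite("pics/w3.png",d["pixels"][:,:,::-1]);np.savez("w3.npz",**d)
E
```

```text
tcp [ 0.5158 -0.3754  0.2049] F [-0.2  0.2 -1.9] open 0.147 grip 97.6 t 6.4
tool z [ 0.001  0.001 -1.   ] yaw y 19.32
shift units [-2.000e-03 -3.000e-03  2.097e+00]
turn units [ 0.009 -0.004  0.028]
```

View pics/w3.png

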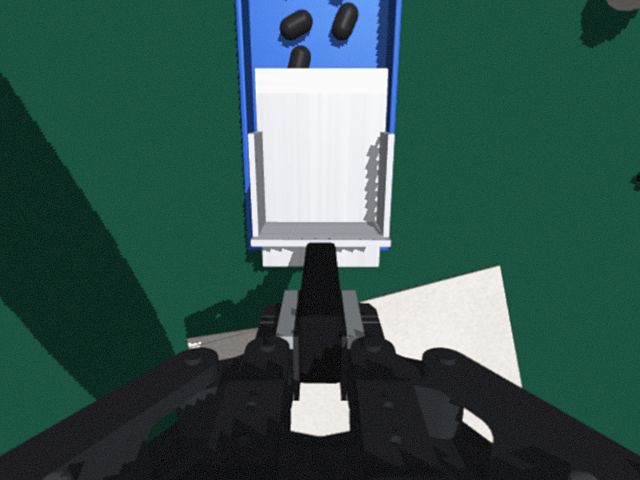

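The view shows the scoop square over the tray, with its lip at row 69 (columns 255–388) and the foot at row 266. Slugs show ahead of it at (296,24), (345,21) and (299,57). I'll check the scoop pose in the hand against the tray.

```bash
python3 - <<'E'
from h import *
d=np.load("w3.npz")
X=np.array([.3266,-.9452]);Y=np.array([.9452,.3266]);C=np.array([.489,-.298])
T=lambda p:np.round([[(q[:2]-C)@X,(q[:2]-C)@Y] for q in p],4).tolist()
print("TCP",T([read_state()["tcp_pos"]]))
for z in(.126,.131): print("lip,foot",z,T(plane(d,[(255,69),(388,69),(262,266),(379,266)],z)))
print("rim sides",T(plane(d,[(237,20),(400,20),(250,240),(390,240)],.039)))
print("slugs",T(plane(d,[(296,24),(345,21),(299,57)],.012)))
E
```

```text
TCP [[0.0815, 0.0004]]
lip,foot 0.126 [[-0.0145, -0.033], [-0.0148, 0.0338], [0.0908, -0.0334], [0.0906, 0.0341]]
lip,foot 0.131 [[-0.0139, -0.0323], [-0.0142, 0.033], [0.089, -0.0326], [0.0887, 0.0333]]
rim sides [[-0.0544, -0.0566], [-0.0549, 0.0539], [0.1012, -0.0548], [0.1008, 0.0556]]
slugs [[-0.0576, -0.018], [-0.0597, 0.0182], [-0.0352, -0.016]]
```

Request:
send_rows(
  steps=[
    [[-0.12,0,0],[0,0,0.02],0],
    [[0,0,0.5],[0,0,0],0],
    [[0,0,0.7],[0,0,0],0],
    [[0,0,0.7],[0,0,0],0],
    [[0,0,0.4],[0,0,0],0],
    [[0,0,0.1],[0,0,0],0],
    [[0,0,0],[0,0,0],0],
  ],
)

```text
time_s: 7.15
tcp_pos: [0.5181, -0.3804, 0.0848]
tool_rot: [1.821, 2.56, 0.001]
wrist_force: [-0.1, 0.6, -1.6]
opening: 0.15
grip_force: 97.5
```

Request:
send_rows(
  steps=[
    [[0,0,0.05],[0,0,0],0],
    [[0,0,0.04],[0,0,0],0],
    [[0,0,0],[0,0,0],0],
  ],
)

```text
time_s: 7.45
tcp_pos: [0.5189, -0.382, 0.0824]
tool_rot: [1.82, 2.556, 0.0]
wrist_force: [-0.5, 0.4, -1.2]
opening: 0.151
grip_force: 97.5
```

Request:
send_rows(
  steps=[
    [[0,0,0.04],[0,0,0],0],
    [[0,0,0],[0,0,0],0],
    [[0,0,0],[0,0,0],0],
  ],
)

```text
time_s: 7.75
tcp_pos: [0.519, -0.382, 0.0804]
tool_rot: [1.82, 2.556, 0.001]
wrist_force: [0.2, -0.9, 3.4]
opening: 0.146
grip_force: 98.0
```

Request:
send_rows(
  steps=[
    [[0,0,0.02],[0,0,0],0],
    [[0,0,0],[0,0,0],0],
  ],
)

```text
time_s: 7.95
tcp_pos: [0.5191, -0.3821, 0.0804]
tool_rot: [1.819, 2.555, 0.0]
wrist_force: [0.4, 0.7, 6.7]
opening: 0.144
grip_force: 99.0
```

Request:
send_rows(
  steps=[
    [[0.1,0,0],[0,0,0],0],
    [[0.1,0,0],[0,0,0],0],
    [[0.1,0,0],[0,0,0],0],
    [[0.1,0,0],[0,0,0],0],
    [[0.1,0,0],[0,0,0],0],
    [[0.1,0,0],[0,0,0],0],
    [[0.1,0,0],[0,0,0],0],
    [[0.1,0,0],[0,0,0],0],
    [[0.1,0,0],[0,0,0],0],
    [[0.1,0,0],[0,0,0],0],
    [[0.1,0,0],[0,0,0],0],
    [[0.1,0,0],[0,0,0],0],
  ],
)

```text
time_s: 9.15
tcp_pos: [0.5001, -0.3273, 0.0803]
tool_rot: [1.818, 2.551, -0.004]
wrist_force: [1.9, -3.8, 5.4]
opening: 0.147
grip_force: 98.7
```

```bash
python3 - <<'E'
from h import *
rel((.489-.0035*.3266,-.298+.0035*.9452,.0804),19.1)
d=get_image("wrist");cv2.imwrite("pics/w4.png",d["pixels"][:,:,::-1]);np.savez("w4.npz",**d)
E
```

```text
tcp [ 0.5001 -0.3273  0.0803] F [ 1.9 -3.8  5.4] open 0.147 grip 98.7 t 9.15
tool z [ 0.006 -0.007 -1.   ] yaw y 19.07
shift units [ 0.696 -0.019 -0.007]
turn units [ 0.023  0.062 -0.004]
```

View pics/w4.png

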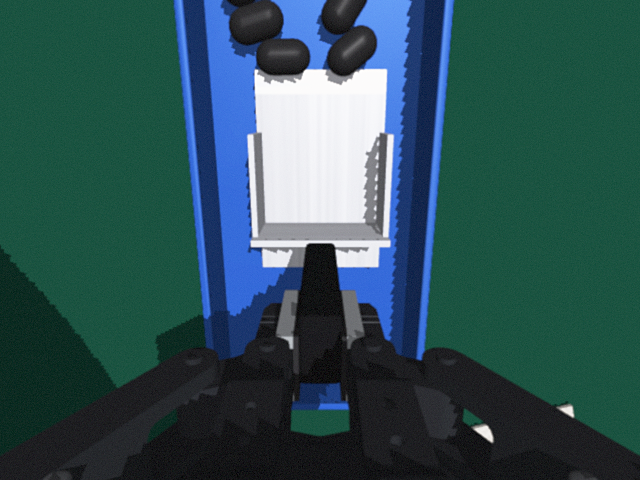

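The slugs ride just ahead of the lip at (283,56), (352,50), (256,21), (343,12) and (240,0). The group sits slightly left of the pan, so I'll drift tool -y by about 6 mm while pushing on.

Request:
send_rows(
  steps=[
    [[0.06,-0.03,0],[0,0,0],0],
    [[0.06,-0.03,0],[0,0,0],0],
    [[0.06,-0.03,0],[0,0,0],0],
    [[0.06,-0.03,0],[0,0,0],0],
    [[0.06,0,0],[0,0,0],0],
    [[0.06,0,0],[0,0,0],0],
    [[0.06,0,0],[0,0,0],0],
    [[0.06,0,0],[0,0,0],0],
    [[0.06,0,0],[0,0,0],0],
    [[0.06,0,0],[0,0,0],0],
  ],
)

```text
time_s: 10.2
tcp_pos: [0.4854, -0.3005, 0.0804]
tool_rot: [1.817, 2.551, -0.001]
wrist_force: [3.4, -3.7, 14.6]
opening: 0.146
grip_force: 100.3
```

```bash
python3 - <<'E'
from h import *
rel((.489-.0125*.3266,-.298+.0125*.9452,.0804),19.1)
d=get_image("wrist");cv2.imwrite("pics/w5.png",d["pixels"][:,:,::-1]);np.savez("w5.npz",**d)
E
```

```text
tcp [ 0.4854 -0.3005  0.0804] F [ 3.4 -3.7 14.6] open 0.146 grip 100.3 t 10.2
tool z [ 0.008 -0.006 -1.   ] yaw y 19.08
shift units [ 0.274  0.084 -0.002]
turn units [ 0.037  0.06  -0.003]
```

View pics/w5.png

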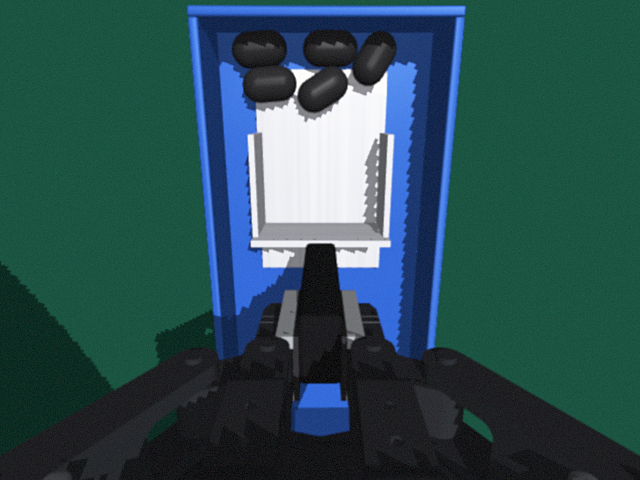

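The slugs are riding up. Two are on the pan at (270,83) and (323,89), and three are between the lip and the wall at (259,48), (330,47) and (375,58). About 14 mm of stroke remains.

Request:
send_rows(
  steps=[
    [[0.05,-0.02,0],[0,0,0],0],
    [[0.05,-0.02,0],[0,0,0],0],
    [[0.05,0,0],[0,0,0],0],
    [[0.05,0,0],[0,0,0],0],
    [[0.04,0,0],[0,0,0],0],
    [[0.03,0,0],[0,0,0],0],
    [[0,0,0],[0,0,0],0],
  ],
)

```text
time_s: 10.95
tcp_pos: [0.4791, -0.2883, 0.0804]
tool_rot: [1.817, 2.551, -0.001]
wrist_force: [1.8, -3.3, 5.8]
opening: 0.151
grip_force: 98.9
```

```bash
python3 - <<'E'
from h import *
rel((.489-.0125*.3266,-.298+.0125*.9452,.0804),19.1)
d=get_image("wrist");cv2.imwrite("pics/w6.png",d["pixels"][:,:,::-1]);np.savez("w6.npz",**d)
E
```

```text
tcp [ 0.4791 -0.2883  0.0804] F [ 1.8 -3.3  5.8] open 0.151 grip 98.9 t 10.95
tool z [ 0.007 -0.006 -1.   ] yaw y 19.09
shift units [0.002 0.123 0.001]
turn units [ 0.036  0.058 -0.002]
```

View pics/w6.png

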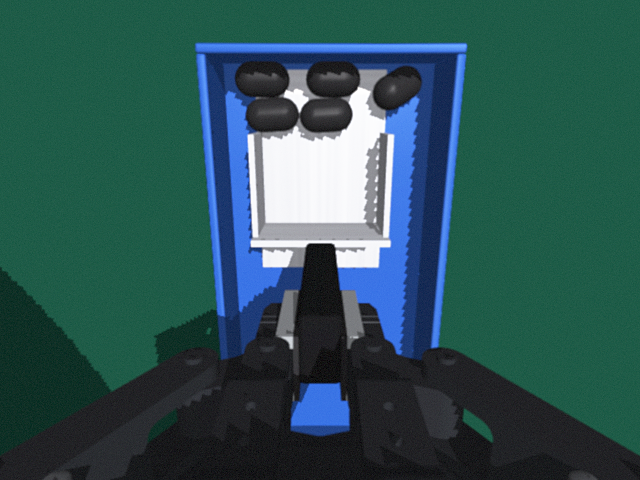

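Four slugs are now over the pan at (262,79), (332,78), (272,114) and (326,114); the fifth is off to the right at (397,88). I'll nudge the scoop left to centre them, then tip the mouth up while pulling back inside the tray.

Request:
send_rows(
  steps=[
    [[0,-0.07,-0.01],[0,0,0],0],
    [[0,-0.07,0],[0,0,0],0],
    [[-0.04,0,-0.01],[0,0,0],0],
    [[-0.08,0,-0.03],[0,0.4,0],0],
    [[-0.08,0,-0.03],[0,0.4,0],0],
    [[-0.08,0,-0.03],[0,0.4,0],0],
    [[-0.08,0,-0.03],[0,0.4,0],0],
    [[-0.07,0,-0.03],[0,0.4,0],0],
    [[-0.07,0,-0.03],[0,0.4,0],0],
    [[0,0,0],[0,0,0],0],
    [[0,0,0],[0,0,0],0],
  ],
)

```text
time_s: 12.1
tcp_pos: [0.4778, -0.3121, 0.0829]
tool_rot: [-1.656, -2.324, -0.281]
wrist_force: [-0.2, 0.2, -2.3]
opening: 0.15
grip_force: 97.7
```

```bash
python3 - <<'E'
from h import *
rel((.489-.0125*.3266,-.298+.0125*.9452,.0804),19.1)
d=get_image("wrist");cv2.imwrite("pics/w7.png",d["pixels"][:,:,::-1]);np.savez("w7.npz",**d)
E
```

```text
tcp [ 0.4778 -0.3121  0.0829] F [-0.2  0.2 -2.3] open 0.15 grip 97.7 t 12.1
tool z [-0.108  0.312 -0.944] yaw y 19.07
shift units [0.402 0.303 0.194]
turn units [-0.    -2.414 -0.004]
```

View pics/w7.png

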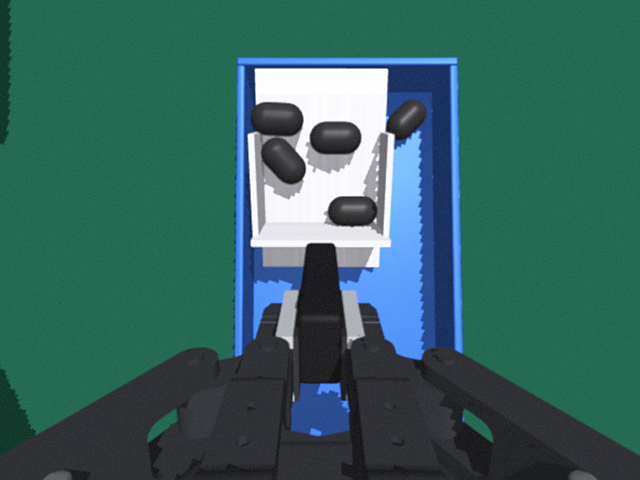

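Four slugs are in the pan and sliding back, at (276,118), (335,137), (284,160) and (352,210); the fifth stays in the tray at (407,118). That uses the last of my picture views, so I'll check the pan numerically with masks from here. First a little more tilt and time to settle.

Request:
send_rows(
  steps=[
    [[-0.06,0,-0.06],[0,0.4,0],0],
    [[-0.06,0,-0.06],[0,0.4,0],0],
    [[0,0,0],[0,0,0],0],
    [[0,0,0],[0,0,0],0],
    [[0,0,0],[0,0,0],0],
    [[0,0,0],[0,0,0],0],
  ],
)

```text
time_s: 12.75
tcp_pos: [0.4814, -0.3198, 0.0893]
tool_rot: [-1.599, -2.248, -0.363]
wrist_force: [0.4, -0.5, -2.2]
opening: 0.149
grip_force: 97.7
```

```bash
cat >> h.py <<'E'
def pan():
    d=get_image("wrist");v=hsv(d)[...,2].astype(int)
    for c in blobs(v[0:238,200:460]<70,150):
        r=cv2.minAreaRect(c);print("dark",np.round(np.array(r[0])+(200,0)),np.round(r[1]),round(r[2]),cv2.contourArea(c))
E
python3 - <<'E'
from h import *
rel((.478,-.36,.25),19.1);pan()
E
```

```text
tcp [ 0.4814 -0.3198  0.0893] F [ 0.4 -0.5 -2.2] open 0.149 grip 97.7 t 12.75
tool z [-0.139  0.406 -0.903] yaw y 19.14
shift units [ 0.714 -0.321 -3.22 ]
turn units [ 0.015 -3.179  0.008]
dark [304. 195.] [138.  80.] 37 4851.5
dark [400. 128.] [25. 35.] 45 430.0
```

Request:
send_rows(
  steps=[
    [[0.05,0,-0.2],[0,0,0],0],
    [[0.15,0,-0.4],[0,0,0],0],
    [[0.21,0,-0.45],[0,0,0],0],
    [[0.21,0,-0.45],[0,0,0],0],
    [[0.21,0,-0.45],[0,0,0],0],
    [[0.21,0,-0.45],[0,0,0],0],
    [[0.21,0,-0.45],[0,0,0],0],
    [[0.1,0,-0.25],[0,0,0],0],
    [[0,0,0],[0,0,0],0],
    [[0,0,0],[0,0,0],0],
  ],
)

```text
time_s: 13.8
tcp_pos: [0.4832, -0.3263, 0.2575]
tool_rot: [-1.599, -2.247, -0.364]
wrist_force: [0.2, -0.0, -2.4]
opening: 0.151
grip_force: 97.8
```

```bash
python3 - <<'E'
from h import *
# pour: lip over hopper centre when level; mouth dir
m=np.array([-.3266,.9452]);Hc=np.array([.4997,.1897])
p=Hc-m*.10;rel((p[0],p[1],.26),19.1);pan();print(p)
E
```

```text
tcp [ 0.4832 -0.3263  0.2575] F [ 0.2 -0.  -2.4] open 0.151 grip 97.8 t 13.8
tool z [-0.139  0.406 -0.903] yaw y 19.09
shift units [6.922 3.688 3.244]
turn units [ 1.600e-02 -3.179e+00  3.000e-03]
dark [304. 195.] [139.  80.] 37 4868.5
[0.53236 0.09518]
```

Request:
send_rows(
  steps=[
    [[0.16,0.08,0.07],[0,0,0],0],
    [[0.32,0.17,0.15],[0,0,0],0],
    [[0.53,0.28,0.25],[0,0,0],0],
    [[0.53,0.28,0.25],[0,0,0],0],
    [[0.53,0.28,0.25],[0,0,0],0],
    [[0.53,0.28,0.25],[0,0,0],0],
    [[0.53,0.28,0.25],[0,0,0],0],
    [[0.53,0.28,0.25],[0,0,0],0],
    [[0.53,0.28,0.25],[0,0,0],0],
    [[0.53,0.28,0.25],[0,0,0],0],
    [[0.53,0.28,0.25],[0,0,0],0],
    [[0.53,0.28,0.25],[0,0,0],0],
  ],
)

```text
time_s: 15.05
tcp_pos: [0.5215, 0.0272, 0.2576]
tool_rot: [-1.598, -2.243, -0.362]
wrist_force: [0.4, 0.5, -1.3]
opening: 0.147
grip_force: 97.8
```

Request:
send_rows(
  steps=[
    [[0.53,0.28,0.25],[0,0,0],0],
    [[0.36,0.19,0.17],[0,0,0],0],
    [[0.2,0.12,0.1],[0,0,0],0],
    [[0,0,0],[0,0,0],0],
    [[0,0,0],[0,0,0],0],
  ],
)

```text
time_s: 15.55
tcp_pos: [0.5302, 0.0918, 0.2585]
tool_rot: [-1.599, -2.245, -0.362]
wrist_force: [-0.2, -0.1, -2.5]
opening: 0.144
grip_force: 97.5
```

```bash
python3 - <<'E'
from h import *
rel((.53236,.09518,.26),19.1);pan()
# pour plan: TCP so that the lip (0.0955 ahead, 0.076 below) sits at m=-0.01 from hopper centre, z=zl
m=np.array([-.3266,.9452]);Hc=np.array([.4997,.1897])
M=R.from_rotvec(read_state()["tool_rot"]).as_matrix()
for th,zl in((0,.125),(-20,.115),(-40,.1),(-60,.09)):
    a=-np.radians(th);f=.0955*np.cos(a)-.076*np.sin(a);z=-.076*np.cos(a)-.0955*np.sin(a)
    p=Hc+m*(-.01-f);print(th,np.round([p[0],p[1],zl-z],4))
E
```

```text
tcp [0.5302 0.0918 0.2585] F [-0.2 -0.1 -2.5] open 0.144 grip 97.5 t 15.55
tool z [-0.141  0.407 -0.902] yaw y 19.1
shift units [ 0.059  0.062 -0.006]
turn units [-2.000e-03 -3.189e+00 -0.000e+00]
dark [307. 198.] [134.  76.] 33 4860.0
dark [451.  82.] [71. 14.] 66 647.5
dark [216.  49.] [12. 21.] 90 226.5
dark [319.  24.] [48. 50.] 90 1890.5
0 [0.5342 0.09   0.201 ]
-20 [0.5238 0.12   0.2191]
-40 [0.5109 0.1573 0.2196]
-60 [0.4971 0.1973 0.2107]
```

Request:
send_rows(
  steps=[
    [[-0.1,0.03,0.24],[0,-0.8,0],0],
    [[-0.09,0.03,0.25],[0,-0.8,0],0],
    [[-0.06,0,0.26],[0,-0.8,0],0],
    [[-0.03,0,0.26],[0,-0.79,0],0],
    [[0,0,0],[0,0,0],0],
  ],
)

```text
time_s: 16.1
tcp_pos: [0.5311, 0.0951, 0.2048]
tool_rot: [-1.817, -2.559, 0.001]
wrist_force: [-0.1, 0.3, -1.6]
opening: 0.148
grip_force: 97.9
```

Request:
send_rows(
  steps=[
    [[0.19,0,-0.11],[0,-0.75,0],0],
    [[0.18,0,-0.13],[0,-0.75,0],0],
    [[0.17,0,-0.15],[0,-0.75,0],0],
    [[0.21,0,-0.1],[0,-0.75,0],0],
    [[0.22,0,-0.1],[0,-0.75,0],0],
  ],
)

```text
time_s: 16.6
tcp_pos: [0.517, 0.1428, 0.2264]
tool_rot: [1.56, 2.182, -0.415]
wrist_force: [0.3, -0.2, -2.8]
opening: 0.15
grip_force: 98.0
```

```bash
python3 - <<'E'
from h import *
rel((.5175,.139,.2196),19.1);pan()
E
```

```text
tcp [0.517  0.1428 0.2264] F [ 0.3 -0.2 -2.8] open 0.15 grip 98.0 t 16.6
tool z [ 0.165 -0.473 -0.866] yaw y 18.93
shift units [ 0.003 -0.015  0.155]
turn units [ 0.019  3.756 -0.027]
dark [394. 218.] [33.  9.] 90 168.5
dark [278. 183.] [49. 31.] 85 1273.0
dark [311. 174.] [50. 30.] 74 1239.0
dark [224. 170.] [49. 76.] 0 2765.0
dark [320. 116.] [31. 52.] 37 1363.0
```

Following the plan well, and the slugs are sliding towards the lip. I'll continue the tilt.

Request:
send_rows(
  steps=[
    [[0.21,0,-0.1],[0,-0.75,0],0],
    [[0.2,0,-0.12],[0,-0.75,0],0],
    [[0.22,0,-0.11],[0,-0.75,0],0],
    [[0.22,0,-0.13],[0,-0.75,0],0],
    [[0.21,0,-0.15],[0,-0.75,0],0],
    [[0,0,0],[0,0,0],0],
    [[0,0,0],[0,0,0],0],
    [[0,0,0],[0,0,0],0],
    [[0,0,0],[0,0,0],0],
  ],
)

```text
time_s: 17.55
tcp_pos: [0.4978, 0.1987, 0.2144]
tool_rot: [1.273, 1.776, -0.725]
wrist_force: [0.1, 0.4, -0.5]
opening: 0.151
grip_force: 98.2
```

```bash
python3 - <<'E'
from h import *
rel((.4971,.1973,.21),19.1);pan()
t=get_image("scene");np.savez("s2.npz",**t)
t=get_image("top");np.savez("t2.npz",**t)
E
```

```text
tcp [0.4978 0.1987 0.2144] F [ 0.1  0.4 -0.5] open 0.151 grip 98.2 t 17.55
tool z [ 0.283 -0.817 -0.503] yaw y 18.94
shift units [ 0.064 -0.022  0.064]
turn units [ 0.03   7.477 -0.042]
dark [419. 202.] [16. 63.] 74 846.5
```

Request:
send_rows(
  steps=[
    [[-0.69,0,-0.4],[0,0,0],0],
    [[-0.3,0,-0.2],[0,0.93,0],0],
    [[0,0,0],[0,0.93,0],0],
    [[0,0,0],[0,0.93,0],0],
    [[0,0,0],[0,0.93,0],0],
    [[0,0,0],[0,0.93,0],0],
    [[0,0,0],[0,0.93,0],0],
    [[0,0,0],[0,0.93,0],0],
    [[0,0,0],[0,0.96,-0.04],0],
  ],
)

```text
time_s: 18.6
tcp_pos: [0.4962, 0.2006, 0.2722]
tool_rot: [1.812, 2.562, 0.008]
wrist_force: [0.1, 0.2, -1.8]
opening: 0.146
grip_force: 98.1
```

Request:
send_rows(
  steps=[
    [[-0.5,0,0],[0,0,0],0],
    [[-0.9,-0.1,0],[0,0,0],0],
    [[-0.9,-0.1,0],[0,0,0],0],
    [[-0.9,-0.1,0],[0,0,0],0],
    [[-0.8,0,0],[0,0,0],0],
    [[0,0,0],[0,0,0],0],
  ],
)

```text
time_s: 19.2
tcp_pos: [0.5492, 0.0018, 0.2706]
tool_rot: [1.82, 2.552, -0.006]
wrist_force: [0.0, 0.4, -1.0]
opening: 0.15
grip_force: 98.2
```

```bash
python3 - <<'E'
from h import *
rel((.5,-.03,.2),19.1)
for n in("scene","top","wrist"):
    d=get_image(n);v=hsv(d)[...,2].astype(int);s=hsv(d)[...,1].astype(int)
    np.savez(n+"3.npz",**d)
    for c in blobs(v<60,15):
        r=cv2.minAreaRect(c);p=plane(d,[r[0]],.062)[0]
        if np.hypot(*(p[:2]-(.4997,.1897)))<.075: print(n,"in hopper",np.round(p,3),np.round(r[0]),np.round(r[1]),cv2.contourArea(c))
        p=plane(d,[r[0]],.012)[0];q=p[:2]-(.489,-.298);x=q@(.3266,-.9452);y=q@(.9452,.3266)
        if abs(x)<.106 and abs(y)<.05: print(n,"in tray",np.round([x,y],3),cv2.contourArea(c))
E
```

```text
tcp [0.5492 0.0018 0.2706] F [ 0.   0.4 -1. ] open 0.15 grip 98.2 t 19.2
tool z [ 0.004 -0.007 -1.   ] yaw y 19.03
shift units [-0.27  -1.139  1.413]
turn units [ 0.008  0.055 -0.009]
scene in tray [-0.089  0.034] 81.5
scene in hopper [0.458 0.192 0.062] [320. 191.] [105.  93.] 4538.5
top in hopper [0.444 0.228 0.062] [261. 255.] [ 6. 10.] 44.5
top in hopper [0.469 0.231 0.062] [260. 244.] [ 6. 10.] 46.5
top in tray [-0.089  0.035] 46.0
top in hopper [0.507 0.252 0.062] [250. 227.] [11. 20.] 123.0
```

The mask shows one slug left in the tray and dark blobs in the hopper at (0.444,0.228), (0.469,0.231) and (0.507,0.252). The last one is double-sized, so four slugs in all. Next I stand the scoop at a clear spot.

Request:
send_rows(
  steps=[
    [[-0.26,-0.5,0.3],[0,0.05,0],0],
    [[-0.26,-0.5,0.6],[0,0,0],0],
    [[-0.26,-0.52,0.7],[0,0,0],0],
    [[0,0,0.9],[0,0,0],0],
    [[0,0,0.7],[0,0,0],0],
    [[0,0,0.4],[0,0,0],0],
    [[0,0,0.1],[0,0,0],0],
    [[0,0,0],[0,0,0],0],
  ],
)

```text
time_s: 20.15
tcp_pos: [0.4893, -0.0531, 0.0851]
tool_rot: [-1.811, -2.564, -0.004]
wrist_force: [0.8, -0.4, -1.5]
opening: 0.15
grip_force: 98.2
```

Request:
send_rows(
  steps=[
    [[0,0,0.06],[0,0,0],0],
    [[0,0,0],[0,0,0],0],
  ],
)

```text
time_s: 20.35
tcp_pos: [0.4912, -0.0543, 0.084]
tool_rot: [1.814, 2.564, 0.006]
wrist_force: [-0.3, 0.1, -1.5]
opening: 0.153
grip_force: 98.2
```

Request:
send_rows(
  steps=[
    [[0,0,0.06],[0,0,0],0],
    [[0,0,0.03],[0,0,0],0],
    [[0,0,0],[0,0,0],0],
  ],
)

```text
time_s: 20.65
tcp_pos: [0.4899, -0.0544, 0.0777]
tool_rot: [-1.814, -2.563, -0.004]
wrist_force: [-0.5, 0.3, -1.9]
opening: 0.152
grip_force: 98.3
```

Request:
send_rows(
  steps=[
    [[0,0,0.03],[0,0,0],0],
    [[0,0,0],[0,0,0],0],
    [[0,0,0],[0,0,0],0],
  ],
)

```text
time_s: 20.95
tcp_pos: [0.4902, -0.0544, 0.0764]
tool_rot: [-1.815, -2.563, -0.005]
wrist_force: [0.9, 0.3, -0.7]
opening: 0.148
grip_force: 98.5
```

```bash
python3 - <<'E'
from h import *
rel((.49,-.06,.0762),19.1)
E
```

```text
tcp [ 0.4902 -0.0544  0.0764] F [ 0.9  0.3 -0.7] open 0.148 grip 98.5 t 20.95
tool z [ 0.001  0.003 -1.   ] yaw y 19.4
shift units [-0.105 -0.041  0.004]
turn units [ 0.011 -0.02   0.038]
```

Request:
send_rows(
  steps=[
    [[0,0,0.02],[0,0,0],0],
    [[0,0,0],[0,0,0],0],
    [[0,0,0],[0,0,0],0],
  ],
)

```text
time_s: 21.25
tcp_pos: [0.4904, -0.0544, 0.0763]
tool_rot: [-1.815, -2.564, -0.005]
wrist_force: [-1.6, 1.0, 5.7]
opening: 0.15
grip_force: 99.2
```

Request:
send_rows(
  steps=[
    [[0,0,0],[0,0,0],0.3],
    [[0,0,0],[0,0,0],0.5],
    [[0,0,0],[0,0,0],0.7],
    [[0,0,0],[0,0,0],0.7],
    [[0,0,-0.1],[0,0,0],0.7],
    [[0,0,-0.4],[0,0,0],0.7],
    [[0,0,-0.8],[0,0,0],0.7],
    [[0,0,-0.9],[0,0,0],0.7],
    [[0,0,-0.9],[0,0,0],0.7],
    [[0,0,0],[0,0,0],0.7],
  ],
)

```text
time_s: 22.25
tcp_pos: [0.4935, -0.0557, 0.2386]
tool_rot: [1.809, 2.555, 0.012]
wrist_force: [0.5, 1.0, 0.2]
opening: 0.701
grip_force: 0.0
```

```bash
python3 - <<'E'
from h import *
rel((.4472,.337,.22),19.1)
d=get_image("wrist");np.savez("w8.npz",**d);h=hsv(d)
for n,m in(("white",(h[...,1]<70)&(h[...,2]>140)),("black",h[...,2]<45)):
    for c in blobs(m[:330],200):
        r=cv2.minAreaRect(c);print(n,np.round(r[0]),np.round(r[1]),round(r[2]),np.round(plane(d,[r[0]],.003)[0],3),np.round(plane(d,[r[0]],.11)[0],3))
for n in("top","scene"):
    np.savez(n+"4.npz",**get_image(n))
E
```

```text
tcp [ 0.4935 -0.0557  0.2386] F [0.5 1.  0.2] open 0.701 grip 0.0 t 22.25
tool z [ 0.014 -0.    -1.   ] yaw y 19.41
shift units [7.717 1.731 0.357]
turn units [0.093 0.034 0.039]
white [462. 322.] [13. 27.] 90 [ 0.679 -0.129  0.003] [ 0.619 -0.089  0.11 ]
white [425. 313.] [44. 15.] 63 [ 0.638 -0.131  0.003] [ 0.589 -0.09   0.11 ]
white [215. 313.] [14. 45.] 30 [ 0.435 -0.202  0.003] [ 0.444 -0.141  0.11 ]
white [544. 166.] [77. 93.] 90 [0.681 0.042 0.003] [0.62  0.033 0.11 ]
white [314. 144.] [118.  80.] 90 [ 0.475 -0.01   0.003] [ 0.473 -0.003  0.11 ]
white [626.   6.] [13. 26.] 90 [0.682 0.179 0.003] [0.621 0.132 0.11 ]
white [500.  10.] [19. 43.] 90 [0.585 0.143 0.003] [0.552 0.106 0.11 ]
black [410. 313.] [32. 18.] 90 [ 0.623 -0.137  0.003] [ 0.579 -0.094  0.11 ]
```

The scoop stands where it was released: its pan blob centre is at (0.475,-0.010), against an expected (0.474,-0.007), and the force is back to zero. Next I go over the grey station with the fingers shut.

Request:
send_rows(
  steps=[
    [[0.4,0.1,0],[0.09,0.03,0],0],
    [[0.8,0.18,0],[0,0,0],0],
    [[0.8,0.18,0],[0,0,0],0],
    [[0.8,0.18,0],[0,0,0],0],
    [[0.8,0.18,0],[0,0,0],0],
    [[0.8,0.18,0],[0,0,0],0],
    [[0.8,0.18,0],[0,0,0],0],
    [[0.8,0.18,0],[0,0,0],0],
    [[0.8,0.18,0],[0,0,0],0],
    [[0.7,0.15,0],[0,0,0],0],
    [[0.2,0.04,0],[0,0,0],0],
    [[0,0,0],[0,0,0],0],
  ],
  squeeze=30,
)

```text
time_s: 23.6
tcp_pos: [0.4423, 0.3377, 0.2297]
tool_rot: [-1.804, -2.555, 0.014]
wrist_force: [0.0, -0.4, 0.1]
opening: 0.003
grip_force: 0.0
```

```bash
python3 - <<'E'
from h import *
rel((.4466,.337,.09),19.1)
d=get_image("scene")
h=hsv(d);v=h[...,2].astype(int)
for c in blobs(v<60,20):
    r=cv2.minAreaRect(c);p=plane(d,[r[0]],.062)[0]
    if np.hypot(*(p[:2]-(.4997,.1897)))<.09: print("hopper",np.round(p,3),np.round(r[1]),cv2.contourArea(c))
# scoop lip plane: check height by two views
print("handle blobs")
for n in("top","scene"):
    e=get_image(n);np.savez(n+"5.npz",**e);hh=hsv(e)
    for c in blobs(hh[...,2]<50,40):
        r=cv2.minAreaRect(c);p=plane(e,[r[0]],.1)[0]
        if np.hypot(*(p[:2]-(.49,-.054)))<.05: print(n,r[0],r[1],np.round(p,3))
# button in wrist
e=get_image("wrist");np.savez("w9.npz",**e);hh=hsv(e)
for c in blobs((hh[...,2]<60)[:360],200):
    r=cv2.minAreaRect(c);p=plane(e,[r[0]],.08)[0];print("w",np.round(r[0]),np.round(r[1]),np.round(p,3))
E
```

```text
tcp [0.4423 0.3377 0.2297] F [ 0.  -0.4  0.1] open 0.003 grip 0.0 t 23.6
tool z [-0.017  0.001 -1.   ] yaw y 19.57
shift units [-0.059  0.12   2.792]
turn units [-0.111 -0.044  0.058]
hopper [0.467 0.23  0.062] [ 7. 10.] 53.5
hopper [0.505 0.248 0.062] [21.  9.] 115.0
hopper [0.443 0.227 0.062] [10.  6.] 54.0
handle blobs
top (394.1153564453125, 236.57693481445312) (28.592090606689453, 11.577164649963379) [ 0.485 -0.064  0.1  ]
scene (274.0621032714844, 299.0184631347656) (28.906291961669922, 10.311262130737305) [ 0.501 -0.065  0.1  ]
w [285. 322.] [34. 27.] [0.443 0.248 0.08 ]
w [320. 313.] [44.  7.] [0.466 0.265 0.08 ]
w [583. 213.] [61. 56.] [0.619 0.405 0.08 ]
w [102. 198.] [65. 57.] [0.285 0.299 0.08 ]
```

Both views agree on four slugs in the hopper. The grey button at (0.446,0.337) was measured from two views and matches the station box centre, so I descend to just above it.

Request:
send_rows(
  steps=[
    [[-0.06,0.09,0.5],[-0.1,-0.04,0],0],
    [[0,0,0.8],[0,0,0],0],
    [[0,0,0.8],[0,0,0],0],
    [[0,0,0.4],[0,0,0],0],
    [[0,0,0.1],[0,0,0],0],
    [[0,0,0],[0,0,0],0],
    [[0,0,0],[0,0,0],0],
  ],
)

```text
time_s: 24.5
tcp_pos: [0.4501, 0.3361, 0.104]
tool_rot: [1.816, 2.562, 0.009]
wrist_force: [-0.7, 0.1, 0.2]
opening: 0.002
grip_force: 0.0
```

```bash
python3 - <<'E'
from h import *
rel((.4466,.337,.068),19.1)
E
```

```text
tcp [0.4501 0.3361 0.104 ] F [-0.7  0.1  0.2] open 0.002 grip 0.0 t 24.5
tool z [ 0.005  0.004 -1.   ] yaw y 19.35
shift units [ 0.038 -0.064  0.719]
turn units [ 0.041 -0.016  0.031]
```

Request:
send_rows(
  steps=[
    [[0.03,-0.05,0.2],[0,0,0],0],
    [[0,0,0.2],[0,0,0],0],
    [[0,0,0.08],[0,0,0],0],
    [[0,0,0],[0,0,0],0],
    [[0,0,0],[0,0,0],0],
  ],
)

```text
time_s: 25.0
tcp_pos: [0.4458, 0.3368, 0.0784]
tool_rot: [1.815, 2.564, 0.005]
wrist_force: [-0.9, -0.1, 2.6]
opening: 0.004
grip_force: 1.3
```

Request:
send_rows(
  steps=[
    [[0,0,0.05],[0,0,0],0],
    [[0,0,0.05],[0,0,0],0],
    [[0,0,0],[0,0,0],0],
    [[0,0,0],[0,0,0],0],
  ],
)

```text
time_s: 25.4
tcp_pos: [0.4459, 0.3369, 0.0734]
tool_rot: [1.815, 2.564, 0.005]
wrist_force: [-2.1, -0.7, 5.6]
opening: 0.0
grip_force: 2.7
```

The force matches the spring: 5.6 N at about 6.6 mm of travel. About 5.4 mm more to go.

Request:
send_rows(
  steps=[
    [[0,0,0.05],[0,0,0],0],
    [[0,0,0.05],[0,0,0],0],
    [[0,0,0],[0,0,0],0],
    [[0,0,0],[0,0,0],0],
  ],
)

```text
time_s: 25.8
tcp_pos: [0.446, 0.3369, 0.069]
tool_rot: [1.815, 2.564, 0.006]
wrist_force: [-2.5, -1.1, 8.0]
opening: 0.0
grip_force: 3.9
```

Request:
send_rows(
  steps=[
    [[0,0,0.02],[0,0,0],0],
    [[0,0,0],[0,0,0],0],
    [[0,0,0],[0,0,0],0],
    [[0,0,0],[0,0,0],0],
    [[0,0,0],[0,0,0],0],
    [[0,0,0],[0,0,0],0],
    [[0,0,0],[0,0,0],0],
    [[0,0,0],[0,0,0],0],
    [[0,0,0],[0,0,0],0],
    [[0,0,0],[0,0,0],0],
    [[0,0,0],[0,0,0],0],
    [[0,0,0],[0,0,0],0],
  ],
)

```text
time_s: 27.0
tcp_pos: [0.446, 0.3369, 0.0682]
tool_rot: [1.815, 2.564, 0.006]
wrist_force: [-3.0, -0.8, 8.4]
opening: -0.003
grip_force: 4.1
```

Request:
send_rows(
  steps=[
    [[0,0,0],[0,0,0],0],
    [[0,0,0],[0,0,0],0],
    [[0,0,0],[0,0,0],0],
    [[0,0,0],[0,0,0],0],
    [[0,0,0],[0,0,0],0],
  ],
)

```text
time_s: 27.5
tcp_pos: [0.446, 0.3369, 0.0682]
tool_rot: [1.815, 2.564, 0.006]
wrist_force: [-3.5, -1.6, 7.4]
opening: -0.001
grip_force: 4.1
```

```bash
python3 - <<'E'
from h import *
rel((.4466,.337,.068),19.1)
s=read_state()
if .066<s["tcp_pos"][2]<.0705 and 6.5<s["wrist_force"][2]<11: print(close_job())
E
```

```text
tcp [0.446  0.3369 0.0682] F [-3.5 -1.6  7.4] open -0.001 grip 4.1 t 27.5
tool z [ 0.002  0.003 -1.   ] yaw y 19.41
shift units [-0.002  0.013  0.004]
turn units [ 0.023 -0.014  0.039]
the job is handed in; nothing more can be done
None
```

I handed the job in at 27.5 s: four slugs in the hopper by camera check, the scoop standing released on the bench, and the grey station's button held at about half travel (fingertips at 68 mm, about 8 N); the judge's verdict was not shown.

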